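# Hang a fallen parts bin on the louvred panel

## Robot

A 7-joint arm with a two-finger parallel gripper is mounted at the origin on the work surface. World frame = base frame: x ahead of the robot, y to its left, z up, the work surface at z = 0. Lengths are in m, angles in rad, forces in N, time in s.
With the tool pointing down it reaches from about 0.35 to 0.9 m from the base axis. Payload 8.1 kg.
Tool frame: the origin (TCP) lies at the very end of the fingers, on their centre line; the grasp point (between the pads) lies 19 mm behind it; z points along the fingers, y is the line along which they close (so a half turn about z gives the same grasp; the last joint's range is limited). The gripper opens to 92 mm and grips with 3 to 60 N. Pads are 19 mm wide; open, the fingers measure 130 mm over their backs; the gripper's body (75 mm by 190 mm) begins 47 mm behind the grasp point.
Start: joints at [1.133, 0.434, 0.025, 1.573, -0.012, 1.134, -0.075], TCP at [0.205, -0.59, 0.227] pointing down, gripper open.
Joint ranges: [-2.62, 2.62], [-0.44, 2.09], [-1.27, 1.32], [0.08, 2.57], [-1.32, 4.46], [0.12, 2], [-2.74, 2.74]. Speed limits (rad/s): [2.22, 2.22, 3.01, 3.01, 3.14, 3.14, 3.14].

## Interface

Orientations are given as a 3x3 rotation matrix whose columns are the frame's x, y, z axes.
In Python, from workcell import observe, snapshot, camera_info, hand_in gives the robot as it stands.
- The arm moves only by the tool send_rows, never from a script. Its argument "plan" is a list of rows, each an object of numbers: "x", "y", "z": the shift along the tool's x, y, z in mm; "rx", "ry", "rz": the turn, a rotation vector about the tool's x, y, z in degrees; "fingers": the closure, from -1 (fully open) to 1 (shut), so that 0 is half open. A call has 1 to 20 rows; each row shifts and turns the commanded pose from where the row before left it, along the tool's axes as they then stand; what a row does not reach is not made up. A row lasts 1/8 s, in which the tool goes at most 62.5 mm and 10.7 degrees, less where a joint would pass 70% of its speed; a pose out of reach is approached as far as the arm can. A call with a gripper value outside its range is refused whole. The fingers move at their own pace and stop on an object; "force" is the grip in N (left out, the last holds). Time passes only in rows, so rows that do not move let the fingers close. It gives the time, the measured TCP pose, the force, the opening and the grip force at its end, in the units of the state.
- observe(): the state, without advancing time (a new reading comes with each control period).
- snapshot(name): name is "scene" or "top"; returns (picture, depth): 480x640x3 uint8, blue, green, red; 480x640 float32, m along the optical axis (not along the pixel's ray), 0 where there is no reading.
- camera_info(name): a dict with "camera_matrix" (3x3 intrinsics, pixels), "dist_coeffs" ([k1, k2, p1, p2, k3] as OpenCV has them; the pictures are not rectified), "T" (4x4, takes a point from camera to world coordinates). Camera axes: x right, y down, z forward; pixel columns grow to the right and rows downward; lengths in m; the calibration is good to about 2 mm. A picture is of the moment at which its call begins. camera_info takes no time and is no camera call.
- hand_in(): hands the job in; it is judged then, once.
The state is a dict: "time": time; "joint_positions": joint angles; "qvel": joint speeds; "effort": joint torques, N m; "position": TCP position; "tcp_rot": TCP orientation; "contact_force": force on the tool from outside, world axes, zero at the start; "moment": the same for the moment, N m; "grip_width": finger opening in m; "finger_force": force on a finger pad.
Only numpy, scipy, OpenCV 4.12 (cv2) and the standard library are available. Lean on these libraries where they do the work, as an engineer would, in place of code of your own. Each camera call takes 0.05 s, during which the arm holds its last target. There are 200 camera calls.

## Task

The empty lipped parts bin was left standing on its front end on the drawing sheet. Pick it up, turn it over onto its base and set it down on the bench, let go, then take it again from above and hang it by its rear lip on the top rail of the louvred panel, in the middle of the free bay marked by the blank card, fully home and level. Leave the two hung bins and everything else on the bench where they are.

Things in the scene. Friction and masses are not known exactly. Their poses are not given: they have to be found in the camera images.
- bin: Empty grey plastic bin, 120 mm long, 58 wide, 60 high, walls 4, 120 to 210 g, open-topped, front wall 38 high. Origin: centre of the base's underside; z out of the open top; x from front (-60) to back wall (outer face +60); y across, plain side faces at +-29 to grip. Starts standing on its front end on the bench, x up (origin at 60 mm), base facing roughly the robot. Balances near x 5, z 28 mm.
- bin_lip (a point): Middle of the roof of the lip's slot, (64.25, 0, 56) mm in the bin's frame; sits on the rail's top edge when hung. The lip is a 50 mm wide hook behind the back wall: a crown at z 56 to 60 mm reaching back to x = 72, and a tongue hanging from it at x 68.5 to 72, z 42 to 56, leaving a slot 8.5 mm wide, open downward, between wall and tongue.
- bin_front_low (a point): Middle of the bin's bottom front edge (-60, 0, 0 mm in the bin's frame).
- bin_front_high (a point): Middle of the top front edge (-60, 0, 60 mm in the bin's frame).
- panel: Fixed grey steel louvred panel at the left, 300 mm wide, 210 high. Origin on the bench under the middle of the louvres' front face; z up, y along the rails, x front to back (it faces -x). Three rails, each a strip 280 long, 4 thick (x 0 to 4), 22 high, top edges at z 180, 130, 80; behind each a 14 mm gap, open upward, to the back sheet (x = 18, top edge z 210).
- bay: Free bay of the top rail, marked by a blank white 50 mm card just above the rail. Three bays lie 90 mm apart; hung bins fill the other two. Its frame is where the bin's own frame should be when hung level: origin 62 mm in front of the rail's face, 124 mm above the bench, x to the panel, y along the rail, z up. A hung bin settles with its front some 5 degrees down.
- bay_rail (a point): Middle of the top edge of the top rail in the free bay (180 mm above the bench); axes as bay.
- hung_long: Loose filled grey bin hung on the top rail; same cross-section and lip as the bin, 120 mm long, with the same frame (its x to the panel; front end at x = -60 mm). About 350 g.
- hung_short: The same, but 95 mm long (front end at x = -35 mm).
- wash_bottle: Loose white bottle, 60 mm across, 165 mm high, blue cap; origin at the centre of its underside.
- sample_box: Loose clear plastic box 85 (x) x 60 (y) x 35 mm high; origin at the centre of its underside.
- jar: Loose glass jar 66 mm across, 75 mm high; origin at the centre of its underside.
- meter: Loose orange hand meter lying flat, 150 (x) x 78 (y) x 36 mm; origin at the centre of its underside.
- tape: Loose black roll of tape lying flat, 90 mm across, 20 mm high; origin at the centre of its underside.
- driver: Loose screwdriver lying along its x, 170 mm long, under 35 mm high; origin near its middle, on the bench.
- sheet: Paper drawing 297 (x) x 210 (y) mm fixed flat on the bench, without thickness; origin at its centre.
There are look-alikes about, which are no part of the job. Leave any purple look-alike of the bin alone.

How it is judged:
By the outcome, as a careful person would: the job done as asked, in the order asked, and still so for the second after the job is handed in, with the robot touching nothing.
It also fails if it takes over 61 s, if anything falls off the work surface, if the arm or the gripper's body presses on something with over 40 N, if the wrist force passes 120 N, or if a joint passes its speed limit or range.

## Working session

There is one attempt and no reset: what is moved stays moved. The work goes in short steps, Python scripts to look and compute and a tool call to move; the robot and the scene stay as the last step left them, time stands still between calls to the robot, and variables do not carry over. Pictures are saved under pics/ and viewed, at most 10 in all, crops included, and the job is handed in when it is done.

Besides the shell and the picture viewer there is one more tool, called after ">>>" in YAML: its name, and indented under it one key for each argument. send_rows: Moves the arm, as the interface text tells. Its arguments: {"type":"object","properties":{"plan":{"type":"array"},"force":{"type":"number"}},"required":["plan"]}

```bash
ls; mkdir -p pics; python3 - <<'E'
from workcell import *
import cv2,numpy as np
for n in("scene","top"):
    p,d=snapshot(n);cv2.imwrite(f"pics/{n}0.png",p);np.save(f"{n}0.npy",d)
    c=camera_info(n);print(n,np.round(c["T"],3).tolist(),np.round(c["camera_matrix"],1).tolist(),c["dist_coeffs"])
s=observe();print(s)
E
```

```text
pics
scene [[0.308, 0.571, -0.761, 1.328], [0.951, -0.178, 0.251, -0.328], [0.008, -0.801, -0.598, 0.839], [0.0, 0.0, 0.0, 1.0]] [[489.8, 0.0, 313.3], [0.0, 489.8, 241.6], [0.0, 0.0, 1.0]] [-0.13296012  0.          0.          0.          0.        ]
top [[-0.069, -0.976, 0.205, 0.214], [-0.998, 0.066, -0.017, -0.043], [0.003, -0.205, -0.979, 1.181], [0.0, 0.0, 0.0, 1.0]] [[513.2, 0.0, 317.7], [0.0, 513.2, 229.8], [0.0, 0.0, 1.0]] [-0.01386562  0.          0.          0.          0.        ]
{'time': 0.1, 'joint_positions': array([ 1.13340765,  0.43513626,  0.02497284,  1.57398476, -0.01160486,
        1.13397424, -0.07511591]), 'qvel': array([ 0.00093314, -0.00102286,  0.00030078, -0.00239483, -0.00096894,
        0.00015946,  0.0013937 ]), 'effort': array([ 3.60440630e-03, -6.69126105e+01,  9.88214538e-01, -3.15151012e+01,
       -6.05554087e-02,  3.72163730e-02,  1.13650347e-04]), 'position': array([ 0.20516533, -0.58990194,  0.22604227]), 'tcp_rot': array([[ 9.44508141e-01,  3.28487537e-01, -5.56960135e-04],
       [ 3.28487987e-01, -9.44507337e-01,  1.23805234e-03],
       [-1.19368171e-04, -1.35230522e-03, -9.99999079e-01]]), 'contact_force': array([-0.02416847, -0.32167547,  0.15774276]), 'moment': array([ 0.05062247, -0.01861537, -0.00856289]), 'finger_force': 0.0, 'grip_width': 0.09179964463097752}
```

View pics/scene0.png

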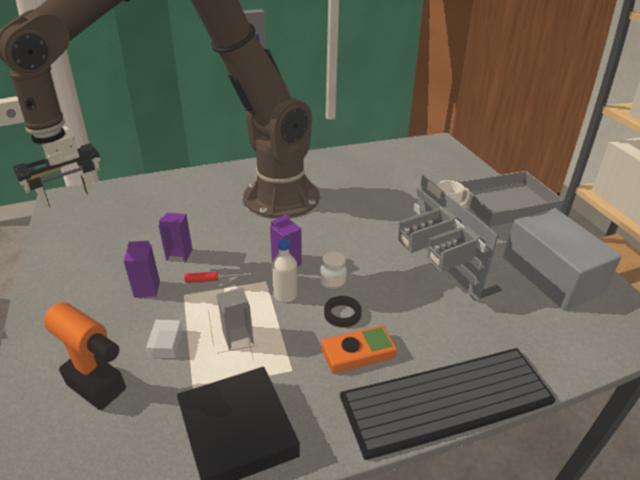

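View pics/top0.png

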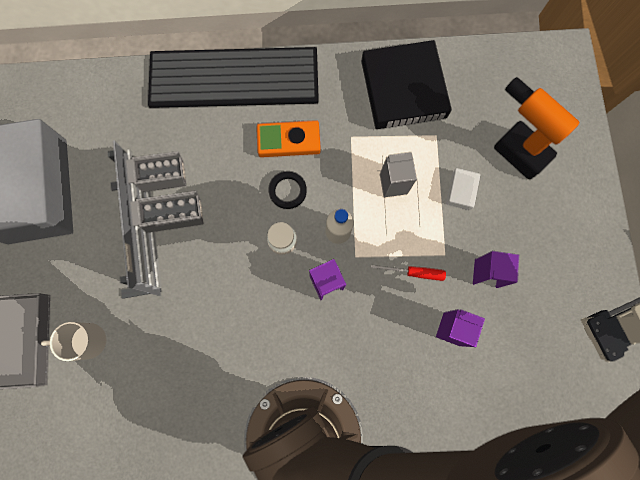

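The candidates for the bin, by pixel in the top view:
- The grey bin standing on the sheet, at (398,172) in top and (236,318) in scene.
- Three purple bins at (327,279), (497,268) and (461,328).
- The grey hung bins at (160,167) and (170,208).
- The grey trays on the left at (20,340).

I choose the grey one on the sheet. The free bay looks like the rail end nearest the robot, at about (140,255) in top. I'll check both in one crop.

```bash
cat > h.py <<'E'
import cv2,numpy as np
from workcell import *
def cloud(n,d):
    c=camera_info(n);v,u=np.mgrid[:480,:640]
    uv=np.stack([u,v],-1).reshape(-1,1,2).astype(float)
    r=cv2.undistortPoints(uv,np.array(c["camera_matrix"]),np.array(c["dist_coeffs"])).reshape(480,640,2)
    P=np.dstack([r*d[...,None],d]);T=np.array(c["T"])
    W=P@T[:3,:3].T+T[:3,3];W[d==0]=np.nan
    return W
def project(n,X):
    c=camera_info(n);T=np.linalg.inv(np.array(c["T"]))
    return cv2.projectPoints(np.atleast_2d(X).astype(float),cv2.Rodrigues(T[:3,:3])[0],T[:3,3],np.array(c["camera_matrix"]),np.array(c["dist_coeffs"]))[0][:,0]
E
python3 - <<'E'
from h import *
a=cv2.imread("pics/top0.png");b=cv2.imread("pics/scene0.png")
f=lambda im,x,y,w,h:cv2.resize(im[y:y+h,x:x+w],(400,300),interpolation=cv2.INTER_CUBIC)
o=np.vstack([np.hstack([f(a,350,130,100,75),f(a,80,130,240,180)]),np.hstack([f(b,190,270,120,90),f(b,380,160,160,120)])])
cv2.imwrite("pics/crop0.png",o)
for n in("top","scene"):
    W=cloud(n,np.load(f"{n}0.npy"));z=W[...,2]
    pts=[(398,158),(390,182),(410,182),(398,172),(340,215),(281,236),(288,190),(465,188)] if n=="top" else [(236,318),(234,300),(285,260)]
    for p in pts: print(n,p,np.round(W[p[1],p[0]],3))
    m=(abs(W[...,0]-.65)<.2)&(z>.11)&(W[...,1]<-.08)&(W[...,1]>-.3)
    q=W[m];print(n,len(q),np.round(np.nanmin(q,0),3),np.round(np.nanmax(q,0),3))
    m=(z>.19)&(z<.22)&(W[...,1]>.2)&(W[...,1]<.6);q=W[m]
    print('panel',len(q),np.round(q.min(0),3),np.round(q.max(0),3))
E
```

```text
top (398, 158) [ 0.579 -0.244  0.132]
top (390, 182) [ 0.53  -0.224  0.121]
top (410, 182) [ 0.532 -0.27   0.104]
top (398, 172) [ 0.551 -0.243  0.122]
top (340, 215) [ 0.453 -0.107  0.167]
top (281, 236) [0.436 0.02  0.077]
top (288, 190) [0.561 0.001 0.004]
top (465, 188) [ 0.528 -0.41   0.038]
top 995 [ 0.45  -0.281  0.11 ] [ 0.593 -0.084  0.171]
panel 849 [0.331 0.303 0.19 ] [0.627 0.355 0.216]
scene (236, 318) [ 0.533 -0.248  0.039]
scene (234, 300) [ 0.576 -0.252  0.135]
scene (285, 260) [ 0.468 -0.112  0.125]
scene 983 [ 0.45  -0.284  0.11 ] [ 0.594 -0.086  0.17 ]
panel 1048 [-1.495  0.295  0.19 ] [0.629 0.6   0.22 ]
```

View pics/crop0.png

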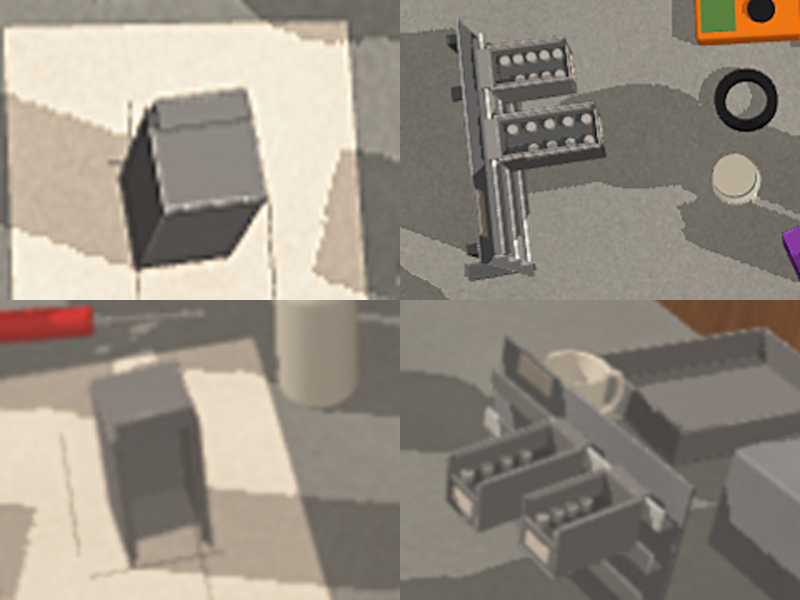

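The crop confirms the bin. It is grey and stands at the centre of the crop, with its base facing the robot and its lip on top on the far side. The free bay with the card is at the robot end of the panel, crop (480,210). Next I'll measure both poses.

```bash
python3 - <<'E'
from h import *
D={n:cloud(n,np.load(f"{n}0.npy")) for n in("top","scene")}
def line(q): # robust 2D line in xy
    vx,vy,x,y=cv2.fitLine(q[:,:2].astype(np.float32),cv2.DIST_HUBER,0,1e-4,1e-4).ravel();return np.array([vx,vy]),np.array([x,y])
for n,W in D.items():
    z=W[...,2];m=(W[...,0]>.48)&(W[...,0]<.64)&(W[...,1]>-.32)&(W[...,1]<-.17)
    top=W[m&(z>.112)&(z<.145)]
    r=cv2.minAreaRect((top[:,:2]*1000).astype(np.float32));print(n,"toprect",len(top),r)
    if n=="top":
        mid=top[:,:2].mean(0)
        q=W[m&(z>.015)&(z<.105)&(W[...,0]<mid[0])]
        # robot-facing plane vs side: split by lateral
        v,p=line(q[(abs(q[:,1]-mid[1])<.02)]);print("base line dir",v,"ang",np.degrees(np.arctan2(v[1],v[0])),p,len(q))
    for lo,hi,name in((.188,.206,"sheet"),(.160,.174,"railface"),(.177,.184,"railtop")):
        q=W[(z>lo)&(z<hi)&(W[...,1]>.22)&(W[...,1]<.40)&(W[...,0]>.3)&(W[...,0]<.66)]
        if name!="sheet": q=q[(q[:,0]<.435)]
        v,p=line(q);s=(q[:,:2]-p)@v;e=(q[:,:2]-p)@np.array([-v[1],v[0]])
        if v[0]<0:v=-v
        print(n,name,len(q),"ang",round(np.degrees(np.arctan2(v[1],v[0])),2),"ends",p+v*s.min(),p+v*s.max(),"y@.39",p[1]+(0.39-p[0])*v[1]/v[0],"spread",np.percentile(e,[5,25,50,75,95]).round(4))
# card: bright-ish/brown pixels above rail in top image
    im=cv2.imread(f"pics/{n}0.png").astype(int)
    mm=(z>.18)&(z<.215)&(W[...,1]>.25)&(W[...,1]<.38)&(W[...,0]>.32)&(W[...,0]<.5)
    sat=(im[...,2]-im[...,0]);q=W[mm&(sat>18)];
    if len(q):print(n,"card",len(q),q.mean(0),np.percentile(q,[3,97],axis=0))
E
```

```text
top toprect 793 ((560.76708984375, -250.46771240234375), (61.584625244140625, 58.83291244506836), 4.677057266235352)
base line dir [ 0.07029306 -0.9975264 ] ang -85.96918 [ 0.5311447  -0.24951904] 355
top sheet 557 ang 6.34 ends [0.33095343 0.30321219] [0.62657681 0.33604694] y@.39 0.30977046 spread [-0.0019 -0.0006  0.0001  0.0009  0.0169]
top railface 358 ang 6.81 ends [0.33121515 0.300328  ] [0.43526226 0.31275724] y@.39 0.3073503 spread [-0.0137 -0.012  -0.0004  0.0038  0.0053]
top railtop 161 ang 1.85 ends [0.33181262 0.29499516] [0.43509988 0.2983346 ] y@.39 0.29687646 spread [-0.0052 -0.0025 -0.0001  0.0097  0.0161]
top card 80 [0.38806471 0.30876024 0.20515707] [[0.36516953 0.30583055 0.19505867]
 [0.4135562  0.31254797 0.21079217]]
scene toprect 599 ((560.3153686523438, -253.2790985107422), (64.67803192138672, 58.91100311279297), 3.918431043624878)
scene sheet 550 ang 6.23 ends [0.33036033 0.30276068] [0.62895061 0.33534522] y@.39 0.30926904 spread [-0.0027 -0.001   0.      0.0011  0.003 ]
scene railface 143 ang 2.37 ends [0.33072682 0.29239701] [0.43094954 0.29653764] y@.39 0.29484585 spread [-0.0063 -0.0027  0.0001  0.0141  0.0182]
scene railtop 115 ang 6.85 ends [0.33110531 0.29975403] [0.43351861 0.31206476] y@.39 0.30683354 spread [-0.0157 -0.0135  0.0007  0.0037  0.0052]
scene card 94 [0.3905971  0.30850566 0.19841984] [[0.36548319 0.30465241 0.18754524]
 [0.4156432  0.31223498 0.20825773]]
```

Measured poses:
- **Bin:** base underside centre line at (0.531,-0.2535), with the opening facing yaw 4.3°.
- **Panel:** yaw 6.3°, free-bay rail face at about (0.3915,0.2917). The bay origin is then about (0.398,0.230,0.124).

I'll move to above and beyond the bin.

>>> send_rows:
  plan:
    - {"z": -45, "rz": 7.5, "fingers": -1}
    - {"z": -45, "rz": 7.5}
    - {"x": 46.5, "y": -31, "z": 4.5}
    - {"x": 46.5, "y": -31, "z": 4.5}
    - {"x": 46.5, "y": -31, "z": 4.5}
    - {"x": 46.5, "y": -31, "z": 4.5}
    - {"x": 46.5, "y": -31, "z": 4.5}
    - {"x": 46.5, "y": -31, "z": 4.5}
    - {"x": 46.5, "y": -31, "z": 4.5}
    - {"x": 46.5, "y": -31, "z": 4.5}
    - {"x": 46.5, "y": -31, "z": 4.5}
    - {"x": 46.5, "y": -31, "z": 4.5}
    - {"ry": -9}
    - {"ry": -9}
    - {"ry": -9}
    - {"ry": -9}
    - {"ry": -9}
    - {}

```text
schema error: expected keys x, y, z, rx, ry, rz, fingers
```

>>> send_rows:
  plan:
    - {"x": 0, "y": 0, "z": -45, "rx": 0, "ry": 0, "rz": 7.5, "fingers": -1}
    - {"x": 0, "y": 0, "z": -45, "rx": 0, "ry": 0, "rz": 7.5, "fingers": -1}
    - {"x": 46.5, "y": -31, "z": 4.5, "rx": 0, "ry": 0, "rz": 0, "fingers": -1}
    - {"x": 46.5, "y": -31, "z": 4.5, "rx": 0, "ry": 0, "rz": 0, "fingers": -1}
    - {"x": 46.5, "y": -31, "z": 4.5, "rx": 0, "ry": 0, "rz": 0, "fingers": -1}
    - {"x": 46.5, "y": -31, "z": 4.5, "rx": 0, "ry": 0, "rz": 0, "fingers": -1}
    - {"x": 46.5, "y": -31, "z": 4.5, "rx": 0, "ry": 0, "rz": 0, "fingers": -1}
    - {"x": 46.5, "y": -31, "z": 4.5, "rx": 0, "ry": 0, "rz": 0, "fingers": -1}
    - {"x": 46.5, "y": -31, "z": 4.5, "rx": 0, "ry": 0, "rz": 0, "fingers": -1}
    - {"x": 46.5, "y": -31, "z": 4.5, "rx": 0, "ry": 0, "rz": 0, "fingers": -1}
    - {"x": 46.5, "y": -31, "z": 4.5, "rx": 0, "ry": 0, "rz": 0, "fingers": -1}
    - {"x": 46.5, "y": -31, "z": 4.5, "rx": 0, "ry": 0, "rz": 0, "fingers": -1}
    - {"x": 0, "y": 0, "z": 0, "rx": 0, "ry": -9, "rz": 0, "fingers": -1}
    - {"x": 0, "y": 0, "z": 0, "rx": 0, "ry": -9, "rz": 0, "fingers": -1}
    - {"x": 0, "y": 0, "z": 0, "rx": 0, "ry": -9, "rz": 0, "fingers": -1}
    - {"x": 0, "y": 0, "z": 0, "rx": 0, "ry": -9, "rz": 0, "fingers": -1}
    - {"x": 0, "y": 0, "z": 0, "rx": 0, "ry": -9, "rz": 0, "fingers": -1}
    - {"x": 0, "y": 0, "z": 0, "rx": 0, "ry": 0, "rz": 0, "fingers": -1}

```text
time: 2.35
position: [0.6414, -0.2503, 0.27]
tcp_rot: [[0.857, 0.067, -0.512], [0.045, -0.997, -0.056], [-0.514, 0.024, -0.857]]
contact_force: [-0.5, -1.5, 0.1]
grip_width: 0.092
finger_force: 0.0
```

```bash
cat >> h.py <<'E'
from scipy.spatial.transform import Rotation as Ro
def delta(p,R):
    "shift (mm, in tool axes) and turn (deg rotvec) to target TCP pose"
    s=observe();A=np.array(s["tcp_rot"])
    print("t",s["time"],"q",np.round(s["joint_positions"],2),"shift",np.round(A.T@(np.array(p)-s["position"])*1e3,1),"turn",np.round(Ro.from_matrix(A.T@R).as_rotvec(degrees=True),1))
def frame(f,tilt):
    "tool with x along horizontal yaw f(deg) when down, then ry=tilt(deg)"
    c,s=np.cos(np.radians(f)),np.sin(np.radians(f))
    return np.array([[c,s,0],[s,-c,0],[0,0,-1.]])@Ro.from_euler("y",tilt,degrees=True).as_matrix()
E
python3 - <<'E'
from h import *
s=observe();print(s["position"].round(4),s["tcp_rot"].round(3).tolist(),s["contact_force"].round(2))
delta([.5592,-.2514,.0846],frame(4.3,-45))
E
```

```text
[ 0.6414 -0.2503  0.27  ] [[0.857, 0.067, -0.512], [0.045, -0.997, -0.056], [-0.514, 0.024, -0.857]] [-0.55 -1.53  0.11]
t 2.35 q [ 0.03  0.92  0.54  0.79 -0.15  1.97 -1.06] shift [ 24.9  -9.  201.1] turn [  0.8 -14.   -1.2]
```

The arm only tilted 31° because joint 6 is at its limit, and going lower should free it up. I'll descend to the pre-grasp pose and add the rest of the tilt.

>>> send_rows:
  plan:
    - {"x": 11, "y": -2, "z": 31, "rx": 0.2, "ry": 0, "rz": -0.3, "fingers": -1}
    - {"x": 11, "y": -2, "z": 31, "rx": 0.2, "ry": 0, "rz": -0.3, "fingers": -1}
    - {"x": 11, "y": -2, "z": 31, "rx": 0.2, "ry": 0, "rz": -0.3, "fingers": -1}
    - {"x": 11, "y": -2, "z": 31, "rx": 0.2, "ry": 0, "rz": -0.3, "fingers": -1}
    - {"x": 0, "y": 0, "z": 0, "rx": 0, "ry": -4, "rz": 0, "fingers": -1}
    - {"x": 0, "y": 0, "z": 0, "rx": 0, "ry": -4, "rz": 0, "fingers": -1}
    - {"x": 0, "y": 0, "z": 0, "rx": 0, "ry": -4, "rz": 0, "fingers": -1}
    - {"x": 0, "y": 0, "z": 0, "rx": 0, "ry": -2, "rz": 0, "fingers": -1}
    - {"x": 0, "y": 0, "z": 0, "rx": 0, "ry": 0, "rz": 0, "fingers": -1}

```text
time: 3.48
position: [0.6149, -0.2446, 0.1395]
tcp_rot: [[0.706, 0.079, -0.704], [0.061, -0.997, -0.051], [-0.705, -0.007, -0.709]]
contact_force: [0.2, 0.5, -0.8]
grip_width: 0.0918
finger_force: 0.0
```

```bash
python3 - <<'E'
from h import *
delta([.5592,-.2514,.0846],frame(4.3,-45))
E
```

```text
t 3.475 q [ 0.03  1.12  0.51  0.82 -0.11  1.99 -1.06] shift [-1.   2.7 78.4] turn [-0.1 -0.1  0.5]
```

>>> send_rows:
  plan:
    - {"x": 0, "y": 0.7, "z": 20, "rx": 0, "ry": 0, "rz": 0.2, "fingers": -1}
    - {"x": 0, "y": 0.7, "z": 20, "rx": 0, "ry": 0, "rz": 0.2, "fingers": -1}
    - {"x": 0, "y": 0.7, "z": 20, "rx": 0, "ry": 0, "rz": 0, "fingers": -1}
    - {"x": 0, "y": 0.5, "z": 18, "rx": 0, "ry": 0, "rz": 0, "fingers": -1}
    - {"x": 0, "y": 0, "z": 0, "rx": 0, "ry": 0, "rz": 0, "fingers": -1}

```text
time: 4.1
position: [0.5594, -0.2513, 0.0857]
tcp_rot: [[0.707, 0.073, -0.703], [0.053, -0.997, -0.051], [-0.705, -0.001, -0.709]]
contact_force: [0.9, 0.2, 0.4]
grip_width: 0.0917
finger_force: 0.0
```

```bash
python3 - <<'E'
from h import *
delta([.5592,-.2514,.0846],frame(4.3,-45))
p,d=snapshot("scene");q,e=snapshot("top")
f=lambda im,x,y,w,h:cv2.resize(im[y:y+h,x:x+w],(400,400),interpolation=cv2.INTER_CUBIC)
cv2.imwrite("pics/a1.png",np.hstack([f(p,150,220,160,160),f(q,320,100,160,160)]))
E
```

```text
t 4.1 q [-0.    1.08  0.51  1.09 -0.1   1.77 -1.05] shift [0.6 0.  0.9] turn [-0.1 -0.2 -0. ]
```

View pics/a1.png

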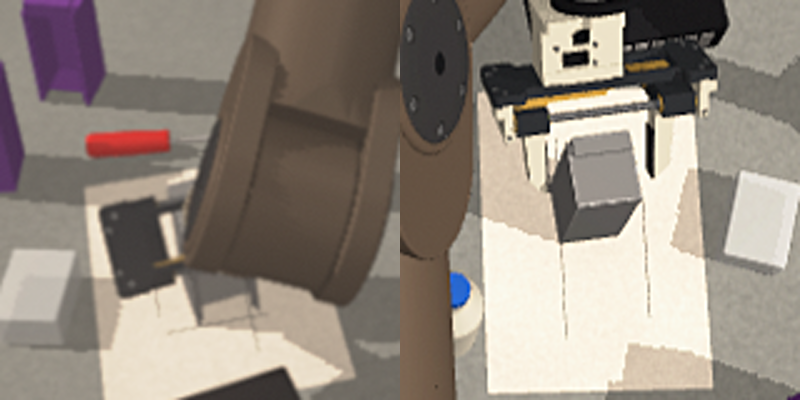

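The top crop shows the fingers on either side of the bin at (537,170) and (655,150), with the bin centred at (598,180). I'll grip and lift.

>>> send_rows:
  force: 30
  plan:
    - {"x": 0.6, "y": 0, "z": 1, "rx": 0, "ry": 0, "rz": 0, "fingers": 1}
    - {"x": 0, "y": 0, "z": 0, "rx": 0, "ry": 0, "rz": 0, "fingers": 1}
    - {"x": 0, "y": 0, "z": 0, "rx": 0, "ry": 0, "rz": 0, "fingers": 1}
    - {"x": 0, "y": 0, "z": 0, "rx": 0, "ry": 0, "rz": 0, "fingers": 1}
    - {"x": 0, "y": 0, "z": 0, "rx": 0, "ry": 0, "rz": 0, "fingers": 1}
    - {"x": 0, "y": 0, "z": 0, "rx": 0, "ry": 0, "rz": 0, "fingers": 1}
    - {"x": -7, "y": 0, "z": -7, "rx": 0, "ry": 0, "rz": 0, "fingers": 1}
    - {"x": -14, "y": 0, "z": -14, "rx": 0, "ry": 0, "rz": 0, "fingers": 1}
    - {"x": -21, "y": 0, "z": -21, "rx": 0, "ry": 0, "rz": 0, "fingers": 1}
    - {"x": -21, "y": 0, "z": -21, "rx": 0, "ry": 3, "rz": 0, "fingers": 1}

```text
time: 5.45
position: [0.56, -0.2515, 0.1748]
tcp_rot: [[0.743, 0.075, -0.665], [0.055, -0.997, -0.051], [-0.667, 0.001, -0.745]]
contact_force: [0.2, -0.3, -1.7]
grip_width: 0.0579
finger_force: 30.0
```

The bin is held at 58 mm opening. I'll raise it, bring the tool vertical and turn it about 152° about the vertical.

>>> send_rows:
  plan:
    - {"x": -22, "y": 0, "z": -25, "rx": 0, "ry": 0, "rz": 0, "fingers": 1}
    - {"x": 0, "y": 0, "z": 0, "rx": 0, "ry": 8.4, "rz": 0, "fingers": 1}
    - {"x": 0, "y": 0, "z": 0, "rx": 0, "ry": 8.4, "rz": 0, "fingers": 1}
    - {"x": 0, "y": 0, "z": 0, "rx": 0, "ry": 8.4, "rz": 0, "fingers": 1}
    - {"x": 0, "y": 0, "z": 0, "rx": 0, "ry": 8.4, "rz": 0, "fingers": 1}
    - {"x": 0, "y": 0, "z": 0, "rx": 0, "ry": 8.2, "rz": 0, "fingers": 1}
    - {"x": 0, "y": 0, "z": 0, "rx": 0, "ry": 0, "rz": -9, "fingers": 1}
    - {"x": 0, "y": 0, "z": 0, "rx": 0, "ry": 0, "rz": -9, "fingers": 1}
    - {"x": 0, "y": 0, "z": 0, "rx": 0, "ry": 0, "rz": -9, "fingers": 1}
    - {"x": 0, "y": 0, "z": 0, "rx": 0, "ry": 0, "rz": -9, "fingers": 1}
    - {"x": 0, "y": 0, "z": 0, "rx": 0, "ry": 0, "rz": -9, "fingers": 1}
    - {"x": 0, "y": 0, "z": 0, "rx": 0, "ry": 0, "rz": -9, "fingers": 1}
    - {"x": 0, "y": 0, "z": 0, "rx": 0, "ry": 0, "rz": -9, "fingers": 1}
    - {"x": 0, "y": 0, "z": 0, "rx": 0, "ry": 0, "rz": -9, "fingers": 1}
    - {"x": 0, "y": 0, "z": 0, "rx": 0, "ry": 0, "rz": -9, "fingers": 1}
    - {"x": 0, "y": 0, "z": 0, "rx": 0, "ry": 0, "rz": -9, "fingers": 1}
    - {"x": 0, "y": 0, "z": 0, "rx": 0, "ry": 0, "rz": -9, "fingers": 1}
    - {"x": 0, "y": 0, "z": 0, "rx": 0, "ry": 0, "rz": -9, "fingers": 1}
    - {"x": 0, "y": 0, "z": 0, "rx": 0, "ry": 0, "rz": -9, "fingers": 1}
    - {"x": 0, "y": 0, "z": 0, "rx": 0, "ry": 0, "rz": 0, "fingers": 1}

```text
time: 7.95
position: [0.5597, -0.2525, 0.2083]
tcp_rot: [[-0.517, 0.856, -0.0], [0.856, 0.517, -0.002], [-0.002, -0.001, -1.0]]
contact_force: [-0.6, -0.8, -3.0]
grip_width: 0.0578
finger_force: 30.0
```

```bash
python3 - <<'E'
from h import *
s=observe();print(s["position"].round(4),s["tcp_rot"].round(3).tolist(),s["contact_force"].round(2),s["grip_width"])
delta([.5674,-.26,.15],frame(156,45))
E
```

```text
[ 0.5597 -0.2525  0.2083] [[-0.517, 0.856, -0.0], [0.856, 0.517, -0.002], [-0.002, -0.001, -1.0]] [-0.62 -0.79 -2.98] 0.05780179684155432
t 7.95 q [0.33 0.43 0.   1.63 0.   1.08 0.88] shift [-10.3   2.8  58.3] turn [ 13.6  43.7 -33.1]
```

>>> send_rows:
  plan:
    - {"x": 0, "y": 0, "z": 0, "rx": 0, "ry": 0, "rz": -8.8, "fingers": 1}
    - {"x": 0, "y": 0, "z": 0, "rx": 0, "ry": 0, "rz": -8.8, "fingers": 1}
    - {"x": 0, "y": 0, "z": 0, "rx": 0, "ry": 0, "rz": -8.8, "fingers": 1}
    - {"x": 0, "y": 0, "z": 0, "rx": 0, "ry": 0, "rz": -8.8, "fingers": 1}
    - {"x": 0, "y": 0, "z": 0, "rx": 0, "ry": 7.5, "rz": 0, "fingers": 1}
    - {"x": 0, "y": 0, "z": 0, "rx": 0, "ry": 7.5, "rz": 0, "fingers": 1}
    - {"x": 0, "y": 0, "z": 0, "rx": 0, "ry": 7.5, "rz": 0, "fingers": 1}
    - {"x": 0, "y": 0, "z": 0, "rx": 0, "ry": 7.5, "rz": 0, "fingers": 1}
    - {"x": 0, "y": 0, "z": 0, "rx": 0, "ry": 7.5, "rz": 0, "fingers": 1}
    - {"x": 0, "y": 0, "z": 0, "rx": 0, "ry": 7.5, "rz": 0, "fingers": 1}
    - {"x": -21.5, "y": 0, "z": 19, "rx": 0, "ry": 0, "rz": 0, "fingers": 1}
    - {"x": -21.5, "y": 0, "z": 19, "rx": 0, "ry": 0, "rz": 0, "fingers": 1}
    - {"x": -21.5, "y": 0, "z": 19, "rx": 0, "ry": 0, "rz": 0, "fingers": 1}
    - {"x": -21.5, "y": 0, "z": 19, "rx": 0, "ry": 0, "rz": 0, "fingers": 1}
    - {"x": -21.5, "y": 0, "z": 19, "rx": 0, "ry": 0, "rz": 0, "fingers": 1}
    - {"x": 0, "y": 0, "z": 0, "rx": 0, "ry": 0, "rz": 0, "fingers": 1}

```text
time: 9.95
position: [0.5679, -0.256, 0.0572]
tcp_rot: [[-0.683, 0.402, -0.609], [0.301, 0.916, 0.267], [0.665, -0.001, -0.747]]
contact_force: [-0.1, 1.0, -2.0]
grip_width: 0.0579
finger_force: 30.0
```

```bash
python3 - <<'E'
from h import *
delta([.5674,-.26,.0286],frame(156,45))
p,d=snapshot("scene");q,e=snapshot("top")
f=lambda im,x,y,w,h:cv2.resize(im[y:y+h,x:x+w],(400,400),interpolation=cv2.INTER_CUBIC)
cv2.imwrite("pics/a2.png",np.hstack([f(p,150,220,160,160),f(q,320,100,160,160)]))
W=cloud("top",e);z=W[...,2];m=(abs(W[...,0]-.53)<.12)&(abs(W[...,1]+.25)<.12)&(z>.02)&(z<.13)
np.save("a2.npy",np.dstack([W,m]))
E
```

```text
t 9.95 q [ 0.29  1.08  0.16  1.   -0.14  1.8   1.6 ] shift [-19.9  -3.8  20.6] turn [-0.2  3.3  0.2]
```

View pics/a2.png

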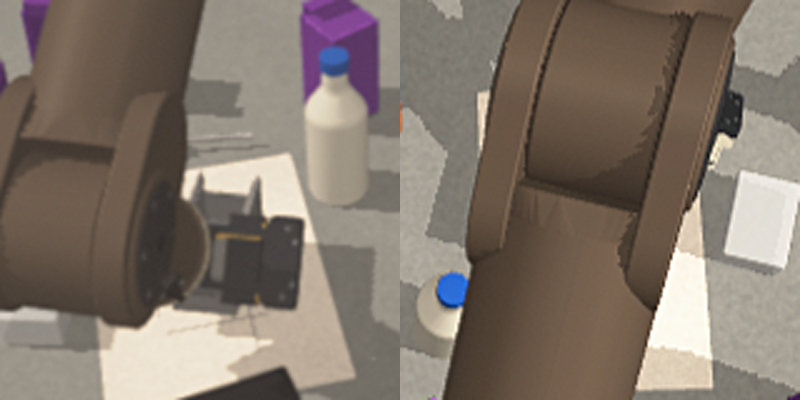

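The scene crop shows the bin held level just above the sheet at (225,250), with the bottle clear at (337,130). I'll correct the tilt and lower it.

>>> send_rows:
  plan:
    - {"x": 0, "y": 0, "z": 0, "rx": 0, "ry": 3.3, "rz": 0, "fingers": 1}
    - {"x": -7, "y": 0, "z": 7, "rx": 0, "ry": 0, "rz": 0, "fingers": 1}
    - {"x": -6, "y": 0, "z": 6, "rx": 0, "ry": 0, "rz": 0, "fingers": 1}
    - {"x": -4, "y": 0, "z": 4, "rx": 0, "ry": 0, "rz": 0, "fingers": 1}
    - {"x": -1, "y": 0, "z": 1, "rx": 0, "ry": 0, "rz": 0, "fingers": 1}
    - {"x": 0, "y": 0, "z": 0, "rx": 0, "ry": 0, "rz": 0, "fingers": 1}

```text
time: 10.8
position: [0.5693, -0.2566, 0.0347]
tcp_rot: [[-0.651, 0.402, -0.644], [0.286, 0.916, 0.282], [0.703, -0.001, -0.711]]
contact_force: [0.2, -0.6, -1.7]
grip_width: 0.0577
finger_force: 30.0
```

```bash
python3 - <<'E'
from h import *
delta([.5674,-.26,.0286],frame(156,45));print(observe()["contact_force"].round(2))
E
```

```text
t 10.8 q [ 0.3   1.15  0.16  0.94 -0.15  1.85  1.6 ] shift [-4.  -3.9  4.6] turn [-0.3  0.3  0.2]
[ 0.16 -0.59 -1.69]
```

>>> send_rows:
  plan:
    - {"x": -1, "y": 0, "z": 1, "rx": 0, "ry": 0.3, "rz": 0, "fingers": 1}
    - {"x": -1, "y": 0, "z": 1, "rx": 0, "ry": 0, "rz": 0, "fingers": 1}
    - {"x": -1, "y": 0, "z": 1, "rx": 0, "ry": 0, "rz": 0, "fingers": 1}
    - {"x": -0.7, "y": 0, "z": 0.7, "rx": 0, "ry": 0, "rz": 0, "fingers": 1}
    - {"x": 0, "y": 0, "z": 0, "rx": 0, "ry": 0, "rz": 0, "fingers": 1}

```text
time: 11.42
position: [0.5693, -0.2567, 0.0314]
tcp_rot: [[-0.647, 0.402, -0.648], [0.284, 0.916, 0.284], [0.707, -0.001, -0.707]]
contact_force: [-0.2, -0.7, 10.5]
grip_width: 0.0579
finger_force: 30.0
```

It touched at 12 N. I'll ease off, open, and retreat along the tool axis.

>>> send_rows:
  plan:
    - {"x": 0.7, "y": 0, "z": -0.7, "rx": 0, "ry": 0, "rz": 0, "fingers": 1}
    - {"x": 0, "y": 0, "z": 0, "rx": 0, "ry": 0, "rz": 0, "fingers": -1}
    - {"x": 0, "y": 0, "z": 0, "rx": 0, "ry": 0, "rz": 0, "fingers": -1}
    - {"x": 0, "y": 0, "z": 0, "rx": 0, "ry": 0, "rz": 0, "fingers": -1}
    - {"x": 0, "y": 0, "z": 0, "rx": 0, "ry": 0, "rz": 0, "fingers": -1}
    - {"x": 0, "y": 0, "z": -10, "rx": 0, "ry": 0, "rz": 0, "fingers": -1}
    - {"x": 0, "y": 0, "z": -20, "rx": 0, "ry": 0, "rz": 0, "fingers": -1}
    - {"x": 0, "y": 0, "z": -30, "rx": 0, "ry": 0, "rz": 0, "fingers": -1}
    - {"x": 15, "y": 0, "z": -30, "rx": 0, "ry": -7, "rz": 0, "fingers": -1}
    - {"x": 30, "y": 0, "z": -40, "rx": 0, "ry": -8, "rz": 0, "fingers": -1}
    - {"x": 20, "y": 0, "z": -40, "rx": 0, "ry": -8, "rz": 0, "fingers": -1}
    - {"x": 0, "y": 0, "z": -40, "rx": 0, "ry": -8, "rz": 0, "fingers": -1}
    - {"x": 0, "y": 0, "z": 0, "rx": 0, "ry": -8, "rz": 0, "fingers": -1}
    - {"x": 0, "y": 0, "z": 0, "rx": 0, "ry": -6, "rz": 0, "fingers": -1}
    - {"x": 0, "y": 0, "z": 0, "rx": 0, "ry": 0, "rz": 0, "fingers": -1}

```text
time: 13.3
position: [0.6284, -0.2825, 0.2364]
tcp_rot: [[-0.916, 0.402, 0.007], [0.402, 0.916, -0.004], [-0.008, -0.001, -1.0]]
contact_force: [0.0, -0.4, 0.3]
grip_width: 0.0916
finger_force: 0.0
```

```bash
python3 - <<'E'
from h import *
s=observe();print(s["time"],s["position"].round(4),s["tcp_rot"].round(3).tolist(),s["joint_positions"].round(2))
p,d=snapshot("scene");q,e=snapshot("top")
f=lambda im,x,y,w,h:cv2.resize(im[y:y+h,x:x+w],(400,400),interpolation=cv2.INTER_CUBIC)
cv2.imwrite("pics/a3.png",np.hstack([f(p,150,220,160,160),f(q,320,100,160,160)]))
np.save("a3s.npy",d);np.save("a3t.npy",e)
for n,dd in(("scene",d),("top",e)):
    W=cloud(n,dd);z=W[...,2]
    m=(abs(W[...,0]-.55)<.1)&(abs(W[...,1]+.25)<.09)&(z>.05)&(z<.07);Q=W[m]
    if len(Q)>20:
        print(n,len(Q),Q.min(0).round(3),Q.max(0).round(3),cv2.minAreaRect((Q[:,:2]*1000).astype(np.float32)))
E
```

```text
13.3 [ 0.6284 -0.2825  0.2364] [[-0.916, 0.402, 0.007], [0.402, 0.916, -0.004], [-0.008, -0.001, -1.0]] [ 0.26  0.53  0.14  1.4  -0.08  1.21  1.56]
scene 535 [ 0.483 -0.299  0.05 ] [ 0.623 -0.198  0.066] ((553.3593139648438, -251.01229858398438), (59.48651885986328, 135.65928649902344), 66.3431625366211)
```

View pics/a3.png

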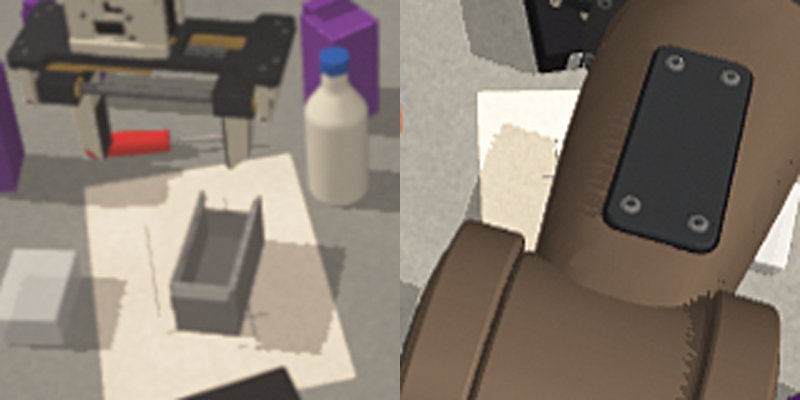

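The bin stands on its base on the sheet. The lip end is nearest the camera at (205,290) in the scene crop, and the low front wall is toward the robot. Bin centre is about (0.547,-0.247), bin x yaw -23.7°. I'll turn the tool half round and come over it.

>>> send_rows:
  plan:
    - {"x": 39, "y": 0, "z": 0, "rx": 0, "ry": 0, "rz": 0, "fingers": -1}
    - {"x": 39, "y": 0, "z": 0, "rx": 0, "ry": 0, "rz": 0, "fingers": -1}
    - {"x": 0, "y": 0, "z": 0, "rx": 0, "ry": 0, "rz": 10, "fingers": -1}
    - {"x": 0, "y": 0, "z": 0, "rx": 0, "ry": 0, "rz": 10, "fingers": -1}
    - {"x": 0, "y": 0, "z": 0, "rx": 0, "ry": 0, "rz": 10, "fingers": -1}
    - {"x": 0, "y": 0, "z": 0, "rx": 0, "ry": 0, "rz": 10, "fingers": -1}
    - {"x": 0, "y": 0, "z": 0, "rx": 0, "ry": 0, "rz": 10, "fingers": -1}
    - {"x": 0, "y": 0, "z": 0, "rx": 0, "ry": 0, "rz": 10, "fingers": -1}
    - {"x": 0, "y": 0, "z": 0, "rx": 0, "ry": 0, "rz": 10, "fingers": -1}
    - {"x": 0, "y": 0, "z": 0, "rx": 0, "ry": 0, "rz": 10, "fingers": -1}
    - {"x": 0, "y": 0, "z": 0, "rx": 0, "ry": 0, "rz": 10, "fingers": -1}
    - {"x": 0, "y": 0, "z": 0, "rx": 0, "ry": 0, "rz": 10, "fingers": -1}
    - {"x": 0, "y": 0, "z": 0, "rx": 0, "ry": 0, "rz": 10, "fingers": -1}
    - {"x": 0, "y": 0, "z": 0, "rx": 0, "ry": 0, "rz": 10, "fingers": -1}
    - {"x": 0, "y": 0, "z": 0, "rx": 0, "ry": 0, "rz": 10, "fingers": -1}
    - {"x": 0, "y": 0, "z": 0, "rx": 0, "ry": 0, "rz": 10, "fingers": -1}
    - {"x": 0, "y": 0, "z": 0, "rx": 0, "ry": 0, "rz": 10, "fingers": -1}
    - {"x": 0, "y": 0, "z": 0, "rx": 0, "ry": 0, "rz": 10, "fingers": -1}
    - {"x": 0, "y": 0, "z": 0, "rx": 0, "ry": 0, "rz": 10, "fingers": -1}
    - {"x": 0, "y": 0, "z": 0, "rx": 0, "ry": 0, "rz": 10, "fingers": -1}

```text
time: 15.9
position: [0.5595, -0.2514, 0.2337]
tcp_rot: [[0.914, -0.406, 0.003], [-0.406, -0.914, -0.004], [0.005, 0.003, -1.0]]
contact_force: [-0.0, -0.7, -0.5]
grip_width: 0.092
finger_force: 0.0
```

```bash
python3 - <<'E'
from h import *
delta([.5564,-.2513,.017],frame(-23.7,0))
E
```

```text
t 15.9 q [-0.25  0.52  0.9   1.65 -0.43  1.18 -1.24] shift [ -3.9   0.6 216.7] turn [ 0.2 -0.3 -0.2]
```

>>> send_rows:
  plan:
    - {"x": -1, "y": 0.1, "z": 40, "rx": 0, "ry": -0.1, "rz": 0, "fingers": -1}
    - {"x": -1, "y": 0.1, "z": 40, "rx": 0, "ry": -0.1, "rz": 0, "fingers": -1}
    - {"x": -1, "y": 0.2, "z": 40, "rx": 0, "ry": -0.1, "rz": 0, "fingers": -1}
    - {"x": -0.5, "y": 0.2, "z": 40, "rx": 0, "ry": 0, "rz": 0, "fingers": -1}
    - {"x": 0, "y": 0, "z": 30, "rx": 0, "ry": 0, "rz": 0, "fingers": -1}
    - {"x": 0, "y": 0, "z": 17, "rx": 0, "ry": 0, "rz": 0, "fingers": -1}
    - {"x": 0, "y": 0, "z": 8, "rx": 0, "ry": 0, "rz": 0, "fingers": -1}
    - {"x": 0, "y": 0, "z": 0, "rx": 0, "ry": 0, "rz": 0, "fingers": -1}

```text
time: 16.9
position: [0.5556, -0.2513, 0.0189]
tcp_rot: [[0.916, -0.402, 0.0], [-0.402, -0.916, -0.001], [0.001, 0.001, -1.0]]
contact_force: [-0.3, -0.0, 1.0]
grip_width: 0.092
finger_force: 0.0
```

```bash
python3 - <<'E'
from h import *
delta([.5564,-.2513,.017],frame(-23.7,0));print(observe()["contact_force"].round(2))
E
```

```text
t 16.9 q [-0.12  0.75  0.7   1.85 -0.66  0.79 -1.05] shift [ 0.8 -0.3  1.9] turn [ 0.1 -0.1  0. ]
[-0.29 -0.03  1.  ]
```

>>> send_rows:
  force: 30
  plan:
    - {"x": 0, "y": 0, "z": 0, "rx": 0, "ry": 0, "rz": 0, "fingers": 1}
    - {"x": 0, "y": 0, "z": 0, "rx": 0, "ry": 0, "rz": 0, "fingers": 1}
    - {"x": 0, "y": 0, "z": 0, "rx": 0, "ry": 0, "rz": 0, "fingers": 1}
    - {"x": 0, "y": 0, "z": 0, "rx": 0, "ry": 0, "rz": 0, "fingers": 1}
    - {"x": 0, "y": 0, "z": 0, "rx": 0, "ry": 0, "rz": 0, "fingers": 1}
    - {"x": 0, "y": 0, "z": 0, "rx": 0, "ry": 0, "rz": 0, "fingers": 1}
    - {"x": 0, "y": 0, "z": -10, "rx": 0, "ry": 0, "rz": 0, "fingers": 1}
    - {"x": 0, "y": 0, "z": -25, "rx": 0, "ry": 0, "rz": 0, "fingers": 1}
    - {"x": 0, "y": 0, "z": -40, "rx": 0, "ry": 0, "rz": 0, "fingers": 1}
    - {"x": 0, "y": 0, "z": -40, "rx": 0, "ry": 0, "rz": 0, "fingers": 1}
    - {"x": 0, "y": 0, "z": -40, "rx": 0, "ry": 0, "rz": 0, "fingers": 1}
    - {"x": 0, "y": 0, "z": -40, "rx": 0, "ry": 0, "rz": 0, "fingers": 1}
    - {"x": 0, "y": 0, "z": -30, "rx": 0, "ry": 0, "rz": 0, "fingers": 1}
    - {"x": 0, "y": 0, "z": 0, "rx": 0, "ry": 0, "rz": 0, "fingers": 1}

```text
time: 18.65
position: [0.5557, -0.2517, 0.2463]
tcp_rot: [[0.916, -0.402, 0.004], [-0.402, -0.916, -0.003], [0.005, 0.001, -1.0]]
contact_force: [-0.5, 0.0, -2.1]
grip_width: 0.0581
finger_force: 30.0
```

```bash
python3 - <<'E'
from h import *
s=observe();print(s["contact_force"].round(2),s["moment"].round(2),s["grip_width"])
# target: TCP in bay frame at gx=10 -> pre-hang 60 mm in front, 60 mm above
n=np.array([-np.sin(np.radians(6.3)),np.cos(np.radians(6.3)),0]);b=np.array([.3983,.2301,.124])
delta(b+.010*n-.06*n+[0,0,.019+.09],frame(96.3,0));print(b+.010*n-.06*n+[0,0,.019+.09])
E
```

```text
[-0.5   0.02 -2.13] [ 0.08  0.03 -0.07] 0.05806761078484655
t 18.65 q [-0.26  0.5   0.91  1.64 -0.42  1.21 -1.24] shift [-312.9 -334.5   11.5] turn [ 3.0e-01 -1.0e-01 -1.2e+02]
[0.40378672 0.18040195 0.233     ]
```

>>> send_rows:
  plan:
    - {"x": -28, "y": -26, "z": 0, "rx": 0, "ry": 0, "rz": 0, "fingers": 1}
    - {"x": -28, "y": -26, "z": 0, "rx": 0, "ry": 0, "rz": 0, "fingers": 1}
    - {"x": -28, "y": -26, "z": 0, "rx": 0, "ry": 0, "rz": 0, "fingers": 1}
    - {"x": -28, "y": -26, "z": 0, "rx": 0, "ry": 0, "rz": 0, "fingers": 1}
    - {"x": -28, "y": -26, "z": 0, "rx": 0, "ry": 0, "rz": 0, "fingers": 1}
    - {"x": -28, "y": -26, "z": 0, "rx": 0, "ry": 0, "rz": 0, "fingers": 1}
    - {"x": -28, "y": -26, "z": 0, "rx": 0, "ry": 0, "rz": 0, "fingers": 1}
    - {"x": -28, "y": -26, "z": 0, "rx": 0, "ry": 0, "rz": 0, "fingers": 1}
    - {"x": -28, "y": -26, "z": 0, "rx": 0, "ry": 0, "rz": 0, "fingers": 1}
    - {"x": -28, "y": -26, "z": 0, "rx": 0, "ry": 0, "rz": 0, "fingers": 1}
    - {"x": 0, "y": 0, "z": 0, "rx": 0, "ry": 0, "rz": -10, "fingers": 1}
    - {"x": 0, "y": 0, "z": 0, "rx": 0, "ry": 0, "rz": -10, "fingers": 1}
    - {"x": 0, "y": 0, "z": 0, "rx": 0, "ry": 0, "rz": -10, "fingers": 1}
    - {"x": 0, "y": 0, "z": 0, "rx": 0, "ry": 0, "rz": -10, "fingers": 1}
    - {"x": 0, "y": 0, "z": 0, "rx": 0, "ry": 0, "rz": -10, "fingers": 1}
    - {"x": 0, "y": 0, "z": 0, "rx": 0, "ry": 0, "rz": -10, "fingers": 1}
    - {"x": 0, "y": 0, "z": 0, "rx": 0, "ry": 0, "rz": -10, "fingers": 1}
    - {"x": 0, "y": 0, "z": 0, "rx": 0, "ry": 0, "rz": -10, "fingers": 1}
    - {"x": 0, "y": 0, "z": 0, "rx": 0, "ry": 0, "rz": -10, "fingers": 1}
    - {"x": 0, "y": 0, "z": 0, "rx": 0, "ry": 0, "rz": -10, "fingers": 1}

```text
time: 21.15
position: [0.4022, 0.0995, 0.2424]
tcp_rot: [[0.231, 0.973, -0.001], [0.973, -0.231, -0.002], [-0.002, -0.001, -1.0]]
contact_force: [0.4, 0.2, -1.9]
grip_width: 0.0577
finger_force: 30.0
```

```bash
cat >> h.py <<'E'
n=np.array([-np.sin(np.radians(6.3)),np.cos(np.radians(6.3)),0]);b=np.array([.3983,.2301,.124])
def bay(dx,dz,gx=.010,g=.019,dy=0):
    "delta to TCP with bin dx before (neg) / dz above hung pose"
    u=np.array([-n[1],n[0],0]);delta(b+(gx+dx)*n+dy*u+[0,0,g+dz],frame(96.3,0))
E
python3 - <<'E'
from h import *
bay(-.06,.09)
E
```

```text
t 21.15 q [-1.16  0.05  0.85  2.07 -0.04  1.04 -0.53] shift [ 79.1 -17.1   9.2] turn [ -0.1   0.1 -19.7]
```

>>> send_rows:
  plan:
    - {"x": 0, "y": 0, "z": 0, "rx": 0, "ry": 0, "rz": -9.9, "fingers": 1}
    - {"x": 0, "y": 0, "z": 0, "rx": 0, "ry": 0, "rz": -9.8, "fingers": 1}
    - {"x": 27, "y": 3.5, "z": 3, "rx": 0, "ry": 0, "rz": 0, "fingers": 1}
    - {"x": 27, "y": 3.5, "z": 3, "rx": 0, "ry": 0, "rz": 0, "fingers": 1}
    - {"x": 26, "y": 3.5, "z": 3, "rx": 0, "ry": 0, "rz": 0, "fingers": 1}
    - {"x": 0, "y": 0, "z": 0, "rx": 0, "ry": 0, "rz": 0, "fingers": 1}
    - {"x": 0, "y": 0, "z": 0, "rx": 0, "ry": 0, "rz": 0, "fingers": 1}

```text
time: 22.02
position: [0.405, 0.1807, 0.2339]
tcp_rot: [[-0.105, 0.994, 0.0], [0.994, 0.105, -0.002], [-0.002, -0.0, -1.0]]
contact_force: [0.1, -0.2, -1.2]
grip_width: 0.0582
finger_force: 30.0
```

```bash
python3 - <<'E'
from h import *
bay(-.06,.09)
p,d=snapshot("scene");q,e=snapshot("top")
f=lambda im,x,y,w,h:cv2.resize(im[y:y+h,x:x+w],(400,400),interpolation=cv2.INTER_CUBIC)
cv2.imwrite("pics/a4.png",np.hstack([f(p,370,130,150,150),f(q,90,150,150,150)]))
np.save("a4s.npy",d);np.save("a4t.npy",e)
E
```

```text
t 22.025 q [-1.22  0.13  0.77  2.02 -0.11  1.03 -0.29] shift [-0.2 -1.3  0.9] turn [-0.   0.1 -0.3]
```

View pics/a4.png

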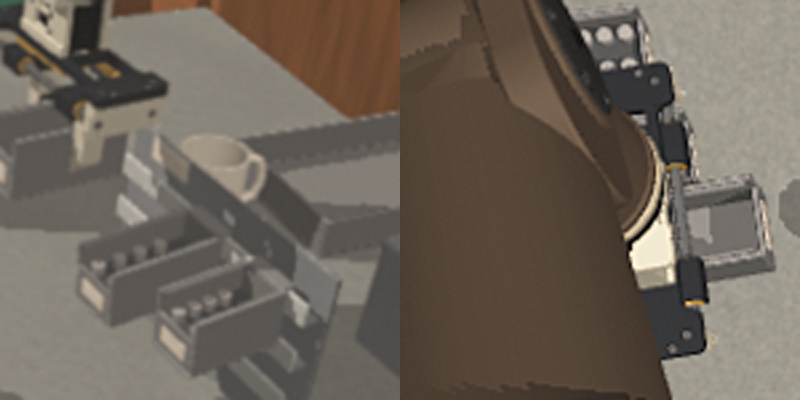

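The scene crop shows the bin at (40,150), held level in front of the free bay, with the rear end at about (125,150). The top crop shows its front end at (765,225). I'll measure the bin's front and lip ends relative to the bay.

```bash
python3 - <<'E'
from h import *
s=observe();A=s["tcp_rot"];g=s["position"]
u=np.array([-n[1],n[0],0])
for nm,f in(("scene","a4s"),("top","a4t")):
    W=cloud(nm,np.load(f+".npy"));Q=W[np.isfinite(W[...,0])]
    L=np.c_[(Q-b)@n,(Q-b)@u,Q[:,2]-b[2]]*1000
    L=L[(abs(L[:,1])<34)&(L[:,2]>75)&(L[:,2]<160)&(L[:,0]>-160)&(L[:,0]<50)]
    F=L[L[:,0]<-60]
    if len(F): print(nm,"front part",len(F),"x lo",np.percentile(F[:,0],[1,5,20]).round(1),"y",np.percentile(F[:,1],[2,98]).round(1),"z",np.percentile(F[:,2],[2,98]).round(1))
    r=L[(L[:,0]>-15)&(L[:,2]<153)];
    if len(r): print(nm,"rear",len(r),"x hi",np.percentile(r[:,0],[80,95,99]).round(1),"y",np.percentile(r[:,1],[2,98]).round(1),"z",np.percentile(r[:,2],[2,98]).round(1))
    h=np.histogram(L[:,0],bins=np.arange(-160,55,5));print(dict(zip(h[1].astype(int).tolist(),h[0].tolist())))
    # hung-rail check now, scene view unobstructed part
    Sx=np.c_[(Q-b)@n,(Q-b)@u,Q[:,2]]*1000
    e=Sx[(abs(Sx[:,1])<40)&(Sx[:,2]>176)&(Sx[:,2]<184)&(Sx[:,0]>52)&(Sx[:,0]<75)];print("railtop x",len(e),np.percentile(e[:,0],[5,25,50,75,95]).round(1) if len(e) else 0)
    e=Sx[(abs(Sx[:,1])<40)&(Sx[:,2]>185)&(Sx[:,2]<207)&(Sx[:,0]>70)&(Sx[:,0]<95)];print("sheet x",len(e),np.percentile(e[:,0],[5,50,95]).round(1) if len(e) else 0)
# gripper centring
    z=np.load(("scene" if nm=="scene" else "top")+"0.npy");W=cloud(nm,z);Q=W[np.isfinite(W[...,0])];Sx=np.c_[(Q-b)@n,(Q-b)@u,Q[:,2]]*1000
    for nmz,lo,hi in(("face0",161,176),("top0",178.5,183)):
        e=Sx[(abs(Sx[:,1])<40)&(Sx[:,2]>lo)&(Sx[:,2]<hi)&(Sx[:,0]>50)&(Sx[:,0]<74)];print(nmz,len(e),np.percentile(e[:,0],[5,25,50,75,95]).round(1) if len(e) else 0)
E
```

```text
scene front part 939 x lo [-120.8 -119.8 -117.5] y [-32.1  27.4] z [ 95.6 153.8]
scene rear 71 x hi [-2.9 -1.7  2.7] y [-33.6 -27.6] z [ 95.6 135.6]
{-160: 0, -155: 0, -150: 0, -145: 0, -140: 0, -135: 0, -130: 0, -125: 35, -120: 205, -115: 57, -110: 63, -105: 64, -100: 67, -95: 70, -90: 65, -85: 64, -80: 65, -75: 53, -70: 60, -65: 71, -60: 36, -55: 37, -50: 27, -45: 20, -40: 18, -35: 20, -30: 19, -25: 32, -20: 24, -15: 26, -10: 20, -5: 23, 0: 1, 5: 1, 10: 0, 15: 0, 20: 0, 25: 0, 30: 0, 35: 0, 40: 0, 45: 0}
railtop x 52 [60.8 62.2 63.  64.7 66.6]
sheet x 133 [76.7 79.3 81.8]
face0 91 [61.  62.4 63.2 64.2 65.2]
top0 30 [61.  62.4 63.3 64.6 66.1]
top front part 1073 x lo [-119.7 -118.9 -110.2] y [-30.7  26.3] z [ 93.2 153.3]
{-160: 0, -155: 0, -150: 0, -145: 0, -140: 0, -135: 0, -130: 0, -125: 1, -120: 167, -115: 50, -110: 102, -105: 101, -100: 101, -95: 97, -90: 97, -85: 106, -80: 86, -75: 73, -70: 54, -65: 38, -60: 1, -55: 16, -50: 0, -45: 0, -40: 0, -35: 0, -30: 0, -25: 0, -20: 0, -15: 0, -10: 0, -5: 0, 0: 0, 5: 0, 10: 0, 15: 0, 20: 0, 25: 0, 30: 0, 35: 0, 40: 0, 45: 0}
railtop x 0 0
sheet x 0 0
face0 101 [63.7 64.2 64.6 64.9 73.5]
top0 72 [63.7 64.4 65.7 67.  68.2]
```

>>> send_rows:
  plan:
    - {"x": 0, "y": -1, "z": 22, "rx": 0, "ry": 0.1, "rz": -0.3, "fingers": 1}
    - {"x": 0, "y": -1, "z": 22, "rx": 0, "ry": 0, "rz": 0, "fingers": 1}
    - {"x": 0, "y": 0, "z": 22, "rx": 0, "ry": 0, "rz": 0, "fingers": 1}
    - {"x": 20, "y": 0, "z": 0, "rx": 0, "ry": 0, "rz": 0, "fingers": 1}
    - {"x": 20, "y": 0, "z": 0, "rx": 0, "ry": 0, "rz": 0, "fingers": 1}
    - {"x": 12, "y": 0, "z": 0, "rx": 0, "ry": 0, "rz": 0, "fingers": 1}
    - {"x": 0, "y": 0, "z": 0, "rx": 0, "ry": 0, "rz": 0, "fingers": 1}
    - {"x": 0, "y": 0, "z": 0, "rx": 0, "ry": 0, "rz": 0, "fingers": 1}

```text
time: 23.12
position: [0.3975, 0.2317, 0.1684]
tcp_rot: [[-0.11, 0.994, 0.0], [0.994, 0.11, 0.0], [0.0, 0.0, -1.0]]
contact_force: [0.0, 0.2, -2.0]
grip_width: 0.0582
finger_force: 30.0
```

```bash
python3 - <<'E'
from h import *
bay(0,.024,dy=.0);print(observe()["contact_force"].round(2))
E
```

```text
t 23.125 q [-1.23  0.27  0.72  2.08 -0.23  0.87 -0.26] shift [8.4 0.6 1.4] turn [ 0. -0.  0.]
[ 0.05  0.17 -1.97]
```

>>> send_rows:
  plan:
    - {"x": 3, "y": 0, "z": 0, "rx": 0, "ry": 0, "rz": 0, "fingers": 1}
    - {"x": 3, "y": 0, "z": 0, "rx": 0, "ry": 0, "rz": 0, "fingers": 1}
    - {"x": 1.5, "y": 0, "z": 0, "rx": 0, "ry": 0, "rz": 0, "fingers": 1}
    - {"x": 1, "y": 0, "z": 0, "rx": 0, "ry": 0, "rz": 0, "fingers": 1}
    - {"x": 0, "y": 0, "z": 0, "rx": 0, "ry": 0, "rz": 0, "fingers": 1}

```text
time: 23.75
position: [0.3966, 0.2404, 0.1682]
tcp_rot: [[-0.11, 0.994, 0.0], [0.994, 0.11, 0.0], [0.0, 0.0, -1.0]]
contact_force: [-1.3, 0.3, -1.9]
grip_width: 0.0581
finger_force: 30.0
```

>>> send_rows:
  plan:
    - {"x": 1, "y": 0, "z": 0, "rx": 0, "ry": 0, "rz": 0, "fingers": 1}
    - {"x": 1, "y": 0, "z": 0, "rx": 0, "ry": 0, "rz": 0, "fingers": 1}
    - {"x": 0, "y": 0, "z": 0, "rx": 0, "ry": 0, "rz": 0, "fingers": 1}

```text
time: 24.12
position: [0.3963, 0.2423, 0.1682]
tcp_rot: [[-0.11, 0.994, 0.0], [0.994, 0.11, 0.0], [0.0, 0.0, -1.0]]
contact_force: [-0.2, -0.1, -1.7]
grip_width: 0.0581
finger_force: 30.0
```

>>> send_rows:
  plan:
    - {"x": 0.7, "y": 0, "z": 0, "rx": 0, "ry": 0, "rz": 0, "fingers": 1}
    - {"x": 0.7, "y": 0, "z": 0, "rx": 0, "ry": 0, "rz": 0, "fingers": 1}
    - {"x": 0, "y": 0, "z": 0, "rx": 0, "ry": 0, "rz": 0, "fingers": 1}

```text
time: 24.5
position: [0.3962, 0.2424, 0.1681]
tcp_rot: [[-0.109, 0.994, -0.0], [0.994, 0.109, -0.001], [-0.001, -0.0, -1.0]]
contact_force: [0.2, -5.8, 0.8]
grip_width: 0.0576
finger_force: 30.0
```

The wall touches the rail at TCP y = 0.2424. I'll back off 2.1 mm, which centres the slot, and then lower.

>>> send_rows:
  plan:
    - {"x": -2, "y": 0, "z": 0, "rx": 0, "ry": 0.05, "rz": 0, "fingers": 1}
    - {"x": -1.2, "y": 0, "z": 0, "rx": 0, "ry": 0, "rz": 0, "fingers": 1}
    - {"x": 0, "y": 0, "z": 0, "rx": 0, "ry": 0, "rz": 0, "fingers": 1}

```text
time: 24.88
position: [0.3965, 0.2408, 0.1682]
tcp_rot: [[-0.11, 0.994, 0.0], [0.994, 0.11, 0.002], [0.002, 0.0, -1.0]]
contact_force: [0.1, 0.4, -2.2]
grip_width: 0.0577
finger_force: 30.0
```

```bash
python3 - <<'E'
from h import *
s=observe();print(s["position"].round(4),s["contact_force"].round(2));bay(.0003,0)
E
```

```text
[0.3965 0.2408 0.1682] [ 0.08  0.45 -2.18]
t 24.875 q [-1.24  0.27  0.72  2.07 -0.23  0.88 -0.28] shift [-0.6  0.6 25.2] turn [ 0.  -0.1  0. ]
```

>>> send_rows:
  plan:
    - {"x": -0.5, "y": 0, "z": 5, "rx": 0, "ry": 0, "rz": 0, "fingers": 1}
    - {"x": 0, "y": 0, "z": 3, "rx": 0, "ry": 0, "rz": 0, "fingers": 1}
    - {"x": 0, "y": 0, "z": 2, "rx": 0, "ry": 0, "rz": 0, "fingers": 1}
    - {"x": 0, "y": 0, "z": 2, "rx": 0, "ry": 0, "rz": 0, "fingers": 1}
    - {"x": 0, "y": 0, "z": 1.5, "rx": 0, "ry": 0, "rz": 0, "fingers": 1}
    - {"x": 0, "y": 0, "z": 0, "rx": 0, "ry": 0, "rz": 0, "fingers": 1}

```text
time: 25.62
position: [0.3965, 0.2401, 0.1546]
tcp_rot: [[-0.11, 0.994, 0.0], [0.994, 0.11, 0.001], [0.001, 0.0, -1.0]]
contact_force: [0.5, -0.1, -1.3]
grip_width: 0.0577
finger_force: 30.0
```

>>> send_rows:
  plan:
    - {"x": 0, "y": 0, "z": 2, "rx": 0, "ry": 0, "rz": 0, "fingers": 1}
    - {"x": 0, "y": 0, "z": 2, "rx": 0, "ry": 0, "rz": 0, "fingers": 1}
    - {"x": 0, "y": 0, "z": 2, "rx": 0, "ry": 0, "rz": 0, "fingers": 1}
    - {"x": 0, "y": 0, "z": 1.5, "rx": 0, "ry": 0, "rz": 0, "fingers": 1}
    - {"x": 0, "y": 0, "z": 0, "rx": 0, "ry": 0, "rz": 0, "fingers": 1}

```text
time: 26.25
position: [0.3965, 0.2401, 0.1471]
tcp_rot: [[-0.11, 0.994, 0.0], [0.994, 0.11, 0.001], [0.001, 0.0, -1.0]]
contact_force: [0.4, 0.3, -2.3]
grip_width: 0.0576
finger_force: 30.0
```

>>> send_rows:
  plan:
    - {"x": 0, "y": 0, "z": 1.5, "rx": 0, "ry": 0, "rz": 0, "fingers": 1}
    - {"x": 0, "y": 0, "z": 1, "rx": 0, "ry": 0, "rz": 0, "fingers": 1}
    - {"x": 0, "y": 0, "z": 1, "rx": 0, "ry": 0, "rz": 0, "fingers": 1}
    - {"x": 0, "y": 0, "z": 0, "rx": 0, "ry": 0, "rz": 0, "fingers": 1}

```text
time: 26.75
position: [0.3965, 0.2401, 0.1436]
tcp_rot: [[-0.11, 0.994, 0.0], [0.994, 0.11, 0.001], [0.001, 0.0, -1.0]]
contact_force: [-0.1, 0.5, -1.4]
grip_width: 0.0577
finger_force: 30.0
```

>>> send_rows:
  plan:
    - {"x": 0, "y": 0, "z": 0.8, "rx": 0, "ry": 0, "rz": 0, "fingers": 1}
    - {"x": 0, "y": 0, "z": 0.8, "rx": 0, "ry": 0, "rz": 0, "fingers": 1}
    - {"x": 0, "y": 0, "z": 0.8, "rx": 0, "ry": 0, "rz": 0, "fingers": 1}
    - {"x": 0, "y": 0, "z": 0, "rx": 0, "ry": 0, "rz": 0, "fingers": 1}

```text
time: 27.25
position: [0.3966, 0.2405, 0.1417]
tcp_rot: [[-0.11, 0.994, 0.0], [0.994, 0.11, 0.002], [0.002, 0.001, -1.0]]
contact_force: [-1.5, -0.2, 5.6]
grip_width: 0.0576
finger_force: 30.0
```

It's seated: the force goes up 7 N at z = 0.1417, the expected height. I'll ease the grip so the front settles, then open just enough to clear the neighbouring bin.

>>> send_rows:
  force: 3
  plan:
    - {"x": 0, "y": 0, "z": -0.5, "rx": 0, "ry": 0, "rz": 0, "fingers": 1}
    - {"x": 0, "y": 0, "z": 0, "rx": 0, "ry": 0, "rz": 0, "fingers": 1}
    - {"x": 0, "y": 0, "z": 0, "rx": 0, "ry": 0, "rz": 0, "fingers": 1}
    - {"x": 0, "y": 0, "z": 0, "rx": 0, "ry": 0, "rz": 0, "fingers": -0.36}
    - {"x": 0, "y": 0, "z": 0, "rx": 0, "ry": 0, "rz": 0, "fingers": -0.4}
    - {"x": 0, "y": 0, "z": 0, "rx": 0, "ry": 0, "rz": 0, "fingers": -0.43}
    - {"x": 0, "y": 0, "z": 0, "rx": 0, "ry": 0, "rz": 0, "fingers": -0.43}

```text
time: 28.12
position: [0.3966, 0.2402, 0.1418]
tcp_rot: [[-0.11, 0.994, 0.0], [0.994, 0.11, 0.001], [0.001, 0.0, -1.0]]
contact_force: [-0.6, -0.1, -0.8]
grip_width: 0.0658
finger_force: 0.0
```

```bash
python3 - <<'E'
from h import *
s=observe();print(s["contact_force"].round(2),s["grip_width"],s["finger_force"])
p,d=snapshot("scene");q,e=snapshot("top")
f=lambda im,x,y,w,h:cv2.resize(im[y:y+h,x:x+w],(400,400),interpolation=cv2.INTER_CUBIC)
cv2.imwrite("pics/a5.png",np.hstack([f(p,370,130,150,150),f(q,90,150,150,150)]))
E
```

```text
[-0.61 -0.1  -0.77] 0.06578659256476055 0.0
```

View pics/a5.png

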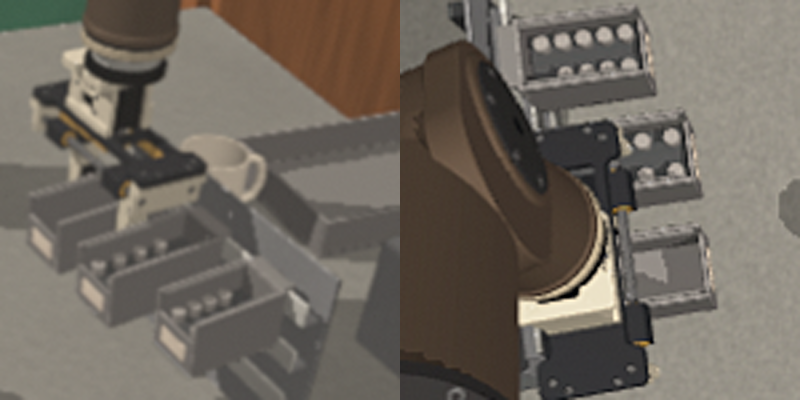

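The bin hangs in line with the two others: scene crop front ends at (42,245), (92,295) and (172,345). I'll lift the gripper straight up.

>>> send_rows:
  plan:
    - {"x": 0, "y": 0, "z": -5, "rx": 0, "ry": 0, "rz": 0, "fingers": -0.43}
    - {"x": 0, "y": 0, "z": -10, "rx": 0, "ry": 0, "rz": 0, "fingers": -0.43}
    - {"x": 0, "y": 0, "z": -15, "rx": 0, "ry": 0, "rz": 0, "fingers": -0.43}
    - {"x": 0, "y": 0, "z": -30, "rx": 0, "ry": 0, "rz": 0, "fingers": -0.43}
    - {"x": 0, "y": 0, "z": -40, "rx": 0, "ry": 0, "rz": 0, "fingers": -0.43}
    - {"x": -20, "y": 0, "z": -40, "rx": 0, "ry": 0, "rz": 0, "fingers": -0.43}
    - {"x": -40, "y": 0, "z": -20, "rx": 0, "ry": 0, "rz": 0, "fingers": -0.43}
    - {"x": -50, "y": 0, "z": 0, "rx": 0, "ry": 0, "rz": 0, "fingers": -0.43}
    - {"x": -50, "y": 0, "z": 0, "rx": 0, "ry": 0, "rz": 0, "fingers": -0.43}
    - {"x": -50, "y": 0, "z": 0, "rx": 0, "ry": 0, "rz": 0, "fingers": -0.43}
    - {"x": -50, "y": 0, "z": 0, "rx": 0, "ry": 0, "rz": 0, "fingers": -0.43}
    - {"x": 0, "y": 0, "z": 0, "rx": 0, "ry": 0, "rz": 0, "fingers": -0.43}
    - {"x": 0, "y": 0, "z": 0, "rx": 0, "ry": 0, "rz": 0, "fingers": -0.43}

```text
time: 29.85
position: [0.4251, -0.0183, 0.302]
tcp_rot: [[-0.109, 0.994, 0.001], [0.994, 0.109, 0.002], [0.002, 0.001, -1.0]]
contact_force: [0.8, 0.2, 0.2]
grip_width: 0.0657
finger_force: 0.0
```

```bash
python3 - <<'E'
from h import *
s=observe();print(s["position"].round(3),s["contact_force"].round(2))
p,d=snapshot("scene");q,e=snapshot("top")
f=lambda im,x,y,w,h:cv2.resize(im[y:y+h,x:x+w],(400,400),interpolation=cv2.INTER_CUBIC)
cv2.imwrite("pics/a6.png",np.hstack([f(p,370,150,140,140),f(q,90,150,150,150)]))
u=np.array([-n[1],n[0],0])
for nm,D in(("scene",d),("top",e)):
    W=cloud(nm,D);Q=W[np.isfinite(W[...,0])]
    for k,c in(("bin",0),("mid",-.09),("far",-.18)):
        L=np.c_[(Q-b)@n,(Q-b)@u-c,Q[:,2]-b[2]]*1000
        L=L[(abs(L[:,1])<38)&(L[:,2]>-25)&(L[:,2]<80)&(L[:,0]>-90)&(L[:,0]<61)]
        t=[(L[(abs(L[:,0]-a)<8)][:,2]) for a in(-20,0,20,45)]
        print(nm,k,len(L),"x lo",np.percentile(L[:,0],[1,3]).round(1),"y",np.percentile(L[:,1],[2,98]).round(1),"ztop@-20,0,20,45",[np.percentile(v,95).round(1) if len(v)>5 else None for v in t])
E
```

```text
[ 0.425 -0.018  0.302] [0.81 0.23 0.18]
scene bin 1243 x lo [-62.  -60.1] y [-29.6  30.2] ztop@-20,0,20,45 [np.float64(56.1), np.float64(58.2), np.float64(59.0), np.float64(61.5)]
scene mid 1578 x lo [-62.2 -61.2] y [-30.   29.1] ztop@-20,0,20,45 [np.float64(54.4), np.float64(56.9), np.float64(58.3), np.float64(61.7)]
scene far 1623 x lo [-36.8 -35.8] y [-30.5  28.6] ztop@-20,0,20,45 [np.float64(54.8), np.float64(56.3), np.float64(57.9), np.float64(60.8)]
top bin 2185 x lo [-58.6 -57.2] y [-28.4  28.5] ztop@-20,0,20,45 [np.float64(54.6), np.float64(55.9), np.float64(57.5), np.float64(59.9)]
top mid 2210 x lo [-58.6 -57.5] y [-28.7  28.3] ztop@-20,0,20,45 [np.float64(54.4), np.float64(55.5), np.float64(57.5), np.float64(59.7)]
top far 1811 x lo [-34.  -33.3] y [-28.7  28.6] ztop@-20,0,20,45 [np.float64(54.1), np.float64(56.3), np.float64(57.2), np.float64(59.7)]
```

View pics/a6.png

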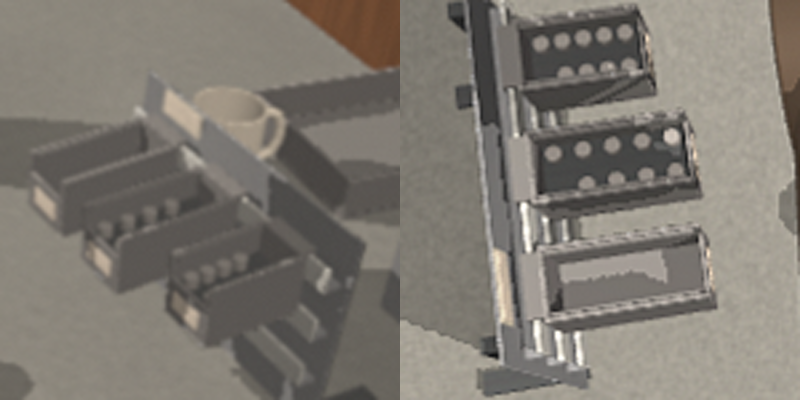

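The bin hangs in the free bay under the card with the same height, tilt and depth as its neighbours, within about 1–2 mm. It is centred and the gripper is clear.

```bash
python3 -c "
from workcell import *
print(hand_in())"
```

```text
the job is handed in; nothing more can be done
None
```

I turned the bin onto its base, set it down, let go, regrasped it from above and hung it in the free bay. It is centred and sits level with its neighbours to within about 2 mm, and I handed the job in at about 30 s of the 61 s allowed; I set it down on the drawing sheet, not the bare bench.

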